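# Find the slack contact leaf of a three-pole contactor

### The job

One of the contactor's three leaf springs has gone slack. Starting next to the copper coil and working away from it, press the free tip of each leaf all the way down until its contact closes, hold it a moment to feel how stiff it is, and let it up again; then lift the cartridge with the slack leaf out of its pocket and set it down upright in the red tray, without dropping it. Leave the two sound cartridges seated and everything else on the bench where it is.

Things in the scene. Friction and masses are not known exactly. Their poses are not given: they have to be found in the camera images.
- contactor: open contactor fixed to the bench: grey base 120 x 258 mm (x, y), origin at bench level under its middle pocket. Pockets at y = +54 mm (next to the coil), 0, -54 mm: floor 10 mm up, rims 22 mm up. Copper coil at y = +130 mm, 51 mm across, 62 mm tall. In each pocket one of three look-alike pole cartridges, not tracked: slack_pole, sound_pole1, sound_pole2, in unknown order.
- tip_1 (a point): in the pocket next to the coil: top of the silver rivet (12 mm across, 4 mm proud) near the free end of the cartridge's leaf at rest, 56 mm above the bench. The spot to press, straight down. The leaf is a 12 mm wide brass strip clamped in the post and running from it along the contactor's -x. x, y and axes as the contactor's
- tip_2 (a point): the same rivet in the middle pocket. Each leaf bends 10 mm at the rivet from rest to a rigid stop, where its contact meets the fixed one below (the leaf's angle goes from 0 to 0.2 rad), and springs back when let go. Force at the rivet grows evenly from a tenth of the closing force at first touch; to close, a sound leaf takes 9 to 10.5 N, the slack one 4 to 5 N
- tip_3 (a point): the same rivet in the pocket farthest from the coil. (The leaves of slack_pole, sound_pole1 and sound_pole2 are slack_leaf, sound_leaf1 and sound_leaf2; their angles are not given.)
- post_1 (a point): in the pocket next to the coil: middle of the cartridge's steel-capped clamp post, 50 mm above the bench, 40 mm above the cartridge's underside. The post is 22 x 18 mm (x, y); its flat sides end 10 mm above this point, a screw head 14 mm above it. Grip it across the 18 mm (along y). Axes as the contactor's
- post_2 (a point): the same post in the middle pocket. Below the post each cartridge is a brown block 90 x 34 x 16 mm (x, y, z), its middle 33 mm from the post towards the tip, its top 24 mm below this point. It stands loose with 1.5 mm play all round and lifts straight out. 0.12 to 0.19 kg, centre of mass about 20 mm from the post towards the tip
- post_3 (a point): the same post in the pocket farthest from the coil
- tray: red open scrap tray 170 x 130 x 28 mm (x, y, z), walls and floor 4 mm thick, 0.6 kg; origin at the centre of its underside. It stands on one side of the contactor, the meter on the other.
- meter: orange multimeter lying on its back, 178 x 92 x 38 mm (dial to 49 mm); origin at the centre of its underside. Bystander.
- crossbar: tan insulating bar 22 x 170 x 10 mm, taken off the contactor, lying beyond it; origin at the centre of its underside. Bystander.
- driver: screwdriver lying beyond the contactor; bystander.
- jar: small amber flux jar with white cap, 48 mm across, 45 mm tall; origin at the centre of its underside. Bystander.
There are look-alikes about, which are no part of the job. There is more than one size of the tray; the one meant has the size given above.

How it is judged:
On the way, in this order (a step that is already met when the one before it is completed fails the run):
1. the leaf next to the coil is pressed to its stop (0.2 s) (((y of slack_pole in the frame of contactor between 0.03 and 0.08 m and value of joint slack_leaf above 0.18 rad) or (y of sound_pole1 in the frame of contactor between 0.03 and 0.08 m and value of joint sound_leaf1 above 0.18 rad) or (y of sound_pole2 in the frame of contactor between 0.03 and 0.08 m and value of joint sound_leaf2 above 0.18 rad))), for 0.2 s.
2. then the middle leaf is pressed to its stop (0.2 s) (((y of slack_pole in the frame of contactor between -0.025 and 0.025 m and value of joint slack_leaf above 0.18 rad) or (y of sound_pole1 in the frame of contactor between -0.025 and 0.025 m and value of joint sound_leaf1 above 0.18 rad) or (y of sound_pole2 in the frame of contactor between -0.025 and 0.025 m and value of joint sound_leaf2 above 0.18 rad))), for 0.2 s.
3. then the leaf farthest from the coil is pressed to its stop (0.2 s) (((y of slack_pole in the frame of contactor between -0.08 and -0.03 m and value of joint slack_leaf above 0.18 rad) or (y of sound_pole1 in the frame of contactor between -0.08 and -0.03 m and value of joint sound_leaf1 above 0.18 rad) or (y of sound_pole2 in the frame of contactor between -0.08 and -0.03 m and value of joint sound_leaf2 above 0.18 rad))), for 0.2 s.
At the end, for the whole second after the job is handed in: The cartridge with the slack leaf stands upright (within 0.15 rad) and at rest on the floor of the red tray; the two sound cartridges are seated in their pockets (within 8 mm of where they were); all three leaves are let up (x of slack_pole in the frame of tray between -0.075 and 0.075 m and y of slack_pole in the frame of tray between -0.055 and 0.055 m and z of slack_pole in the frame of tray between 0 and 0.01 m and angle between slack_pole's own z axis and vertical below 0.15 rad and angle between tray's own z axis and vertical below 0.1 rad and linear speed of slack_pole below 0.02 m/s and z of each of sound_pole1, sound_pole2 in the frame of contactor below 0.014 m and angle between each of sound_pole1, sound_pole2's own z axis and vertical below 0.08 rad and distance of each of sound_pole1, sound_pole2 from where it was at the start of the episode below 0.008 m and value of joint each of slack_leaf, sound_leaf1, sound_leaf2 below 0.03 rad); the robot touches nothing.
It fails at once if a sound cartridge pulled up out of its pocket (z of any of sound_pole1, sound_pole2 in the frame of contactor above 0.022 m).
It fails at once if the meter, crossbar, screwdriver or jar moved more than 25 mm, or the tray more than 40 mm (distance of any of meter, crossbar, driver, jar from where it was at the start of the episode above 0.025 m or distance of tray from where it was at the start of the episode above 0.04 m).
It fails at once if the cartridge dropped (falling free at over 0.8 m/s) (linear speed of slack_pole above 0.8 m/s and contact force between the fingers and slack_pole below 0.1 N).
It also fails if it takes over 61 s, if anything falls off the work surface, if the arm or the gripper's body presses on something with over 40 N, if the wrist force passes 120 N, or if a joint passes its speed limit or range.

### The arm

A 6-joint arm with a two-finger parallel gripper is mounted at the origin on the work surface. World frame = base frame: x ahead of the robot, y to its left, z up, the work surface at z = 0. Lengths are in m, angles in rad, forces in N, time in s.
With the tool pointing down it reaches from about 0.35 to 0.875 m from the base axis. Payload 15.5 kg.
Tool frame: the origin (TCP) lies midway between the tips of the shut fingers; the grasp point (between the pads) lies 19 mm behind it; z points along the fingers, y is the line along which they close (so a half turn about z gives the same grasp; the last joint's range is limited). The gripper opens to 85 mm and grips with 20 to 120 N. Pads are 22 mm wide; open, the fingers measure 114 mm over their backs; the gripper's body (76 mm by 85 mm) begins 54 mm behind the grasp point. The pads swing forward as they close: fully open they stand 13 mm farther back than shut.
Start: joints at [-1.246, 0.494, 1.345, -0, 1.302, -0.096], TCP at [0.255, -0.571, 0.231] pointing down, gripper open.
Joint ranges: [-2.91, 2.91], [-0.82, 2.16], [0.22, 2.67], [-1.22, 4.37], [0.12, 2.79], [-3.08, 3.08]. Speed limits (rad/s): [1.89, 1.89, 2.57, 3.01, 3.01, 3.01].

### API

Orientations are given as [roll, pitch, yaw] about the fixed x, y, z axes, in that order (R = Rz(yaw) Ry(pitch) Rx(roll)).
In Python, from cell import status, capture, camera_params, workorder, look_for, masks_of, tip_of gives the robot as it stands. The module is installed in compiled form; this text tells all that it offers.
- The arm moves only by the shell command python3 -m crank 'ROWS' [FORCE]. ROWS is JSON, a list of rows, each a list of 7 numbers: the turn, a rotation vector about the tool's x, y, z in units of 5 degrees (1.0 is 5 degrees), then the shift along the tool's x, y, z in units of 25 mm (1.0 is 25 mm), then the gripper's target within -1 to 1 (shut at 1, half-way at 0, fully open at -1). A call has 1 to 10 rows; each row shifts and turns the commanded pose from where the row before left it, along the tool's axes as they then stand; what a row does not reach is not made up. A row lasts 1/12 s, in which the tool goes at most 41.7 mm and 7.16 degrees, less where a joint would pass 70% of its speed; a pose out of reach is approached as far as the arm can. A call is refused whole if a number of a shift passes 1 or a number of a turn 1, either way. A call with a gripper value outside its range is refused whole. The fingers move at their own pace and stop on an object; FORCE is the grip in N (left out, the last holds). Time passes only in rows, so rows that do not move let the fingers close. It gives the time, the measured TCP pose, the force, the opening and the grip force at its end, in the units of the state.
- status.get_state(): the state, without advancing time (a new reading comes with each control period).
- capture(name): name is "scene" or "top"; returns the picture (480x640x3 uint8, red, green, blue); there is no depth.
- camera_params(name): a dict with "vfov" (degrees; the focal length in pixels is half the picture's height over the tangent of half this angle, whatever the lens; pixels are square), "cx", "cy" (the principal point, pixels), "D" ([k1, k2, p1, p2, k3] as OpenCV has them; the pictures are not rectified), "R" (3x3) and "t" (3): a world point X has camera coordinates R X + t. Camera axes: x right, y down, z forward; pixel columns grow to the right and rows downward; lengths in m; the calibration is good to about 2 mm. A picture is of the moment at which its call begins. camera_params takes no time and is no camera call.
- workorder.close_job(): hands the job in; it is judged then, once.
Trained networks look in the newest picture that a camera, given by its name, has taken for a name from the list of things; names that differ only in an ending like _2 or _b are one class to them, and where a whole thing is asked for, a point or a joint stands for the part that bears it (a point fixed in the world has none). Each returns a list of dicts, best first, with "score" (0 to 1); they miss things now and then, are a little off and sometimes report something else, mostly with a low value. They report only what shows in the picture. A call takes as long as a camera call. They do not tell look-alikes from the thing itself.
- look_for(camera, query): "extent" ([left, top, right, bottom] in pixels, round what is visible of it).
- masks_of(camera, query): "pixels" (480x640 bool, what is visible of it) and "extent" ([left, top, right, bottom] in pixels, round what is visible of it).
- tip_of(camera, query): "position" ([column, row] in pixels: a listed point, or the origin of a listed thing).
The state is a dict: "time": time; "joint_positions": joint angles; "qd": joint speeds; "effort": joint torques, N m; "tcp_pos": TCP position; "tcp_rot": TCP orientation; "wrist_force": force on the tool from outside, world axes, zero at the start; "ft_torque": the same for the moment, N m; "gripper_width": finger opening in m; "gripper_force": force on a finger pad.
Only numpy, scipy, OpenCV 4.12 (cv2) and the standard library are available. Lean on these libraries where they do the work, as an engineer would, in place of code of your own. Each camera call takes 0.05 s, during which the arm holds its last target. There are 200 camera calls.

## Working session

There is one attempt and no reset: what is moved stays moved. The work goes in short steps, Python scripts to look and compute and a shell command to move; the robot and the scene stay as the last step left them, time stands still between calls to the robot, and variables do not carry over. Pictures are saved under pics/ and viewed, at most 10 in all, crops included, and the job is handed in when it is done.

```bash
mkdir -p pics; cat > h.py <<'E'
import numpy as np,cv2
from cell import *
def cam(n):
    p=camera_params(n); f=240/np.tan(np.radians(p['vfov'])/2)
    K=np.array([[f,0,p['cx']],[0,f,p['cy']],[0,0,1]]); return K,np.array(p['D'],float),np.array(p['R']),np.array(p['t'])
def back(n,uv,z):
    K,D,R,t=cam(n); q=cv2.undistortPoints(np.array([[uv]],float),K,D)[0,0]
    d=R.T@np.array([q[0],q[1],1]); c=-R.T@t; return c+d*(z-c[2])/d[2]
def proj(n,X):
    K,D,R,t=cam(n); return cv2.projectPoints(np.array(X,float).reshape(-1,1,3),cv2.Rodrigues(R)[0],t,K,D)[0][:,0]
def save(n,f,box=None,s=1):
    im=capture(n)
    if box: im=im[box[1]:box[3],box[0]:box[2]]
    im=cv2.resize(im,None,fx=s,fy=s,interpolation=cv2.INTER_CUBIC); cv2.imwrite(f,im[:,:,::-1])
E
python3 - <<'E'
from h import *
np.set_printoptions(precision=3,suppress=True)
save('top','pics/top0.png');save('scene','pics/scene0.png')
Z=dict(contactor=0,tip_1=.056,tip_2=.056,tip_3=.056,post_1=.05,post_2=.05,post_3=.05,tray=0,meter=0,crossbar=0,jar=0)
for n in ('top','scene'):
    K,D,R,t=cam(n);print(n,K[0,0],-R.T@t,(R.T)[:,2])
    for q,z in Z.items():
        if q[-2:] in('_2','_3') and 0: continue
        for r in tip_of(n,q)[:4]: print(n,q,round(r['score'],2),np.round(r['position']),back(n,r['position'],z)[:2])
s=status.get_state();print(s['time'],s['tcp_rot'],s['wrist_force'],s['gripper_width'])
E
```

```text
top 551.1901943386066 [0.393 0.156 1.551] [ 0.122 -0.005 -0.993]
top contactor 0.58 [392. 238.] [ 0.566 -0.069]
top tip_1 0.74 [412. 257.] [ 0.509 -0.114]
top tip_1 0.62 [392. 248.] [ 0.533 -0.06 ]
top tip_1 0.49 [476. 233.] [ 0.573 -0.29 ]
top tip_2 0.74 [412. 257.] [ 0.509 -0.114]
top tip_2 0.62 [392. 248.] [ 0.533 -0.06 ]
top tip_2 0.49 [476. 233.] [ 0.573 -0.29 ]
top tip_3 0.74 [412. 257.] [ 0.509 -0.114]
top tip_3 0.62 [392. 248.] [ 0.533 -0.06 ]
top tip_3 0.49 [476. 233.] [ 0.573 -0.29 ]
top post_1 0.8 [376. 223.] [ 0.601 -0.018]
top post_1 0.62 [395. 227.] [ 0.592 -0.07 ]
top post_2 0.8 [376. 223.] [ 0.601 -0.018]
top post_2 0.62 [395. 227.] [ 0.592 -0.07 ]
top post_3 0.8 [376. 223.] [ 0.601 -0.018]
top post_3 0.62 [395. 227.] [ 0.592 -0.07 ]
top tray 0.73 [395. 224.] [ 0.605 -0.078]
top tray 0.7 [136. 321.] [0.334 0.644]
top tray 0.65 [249. 255.] [0.518 0.335]
top tray 0.45 [392. 237.] [ 0.568 -0.067]
top crossbar 0.81 [360. 166.] [0.773 0.022]
top jar 0.54 [272. 171.] [0.758 0.273]
scene 481.316628621346 [1.556 0.564 1.033] [-0.69  -0.275 -0.67 ]
scene contactor 0.77 [257. 2
[... 429 characters left out ...]
021]
scene post_1 0.92 [245. 236.] [ 0.6   -0.088]
scene post_1 0.81 [236. 231.] [ 0.594 -0.126]
scene post_2 0.95 [265. 241.] [ 0.598 -0.021]
scene post_2 0.92 [245. 236.] [ 0.6   -0.088]
scene post_2 0.81 [236. 231.] [ 0.594 -0.126]
scene post_3 0.95 [265. 241.] [ 0.598 -0.021]
scene post_3 0.92 [245. 236.] [ 0.6   -0.088]
scene post_3 0.81 [236. 231.] [ 0.594 -0.126]
scene tray 0.85 [383. 270.] [0.517 0.342]
scene tray 0.82 [494. 261.] [0.335 0.652]
scene meter 0.64 [195. 221.] [ 0.554 -0.315]
scene crossbar 0.8 [252. 293.] [0.765 0.023]
scene jar 0.55 [247. 236.] [ 0.549 -0.117]
scene jar 0.54 [329. 317.] [0.756 0.261]
1.2 [ 3.142 -0.     0.42 ] [ 0.135 -0.277 -0.822] 0.08480978144497293
```

View pics/top0.png

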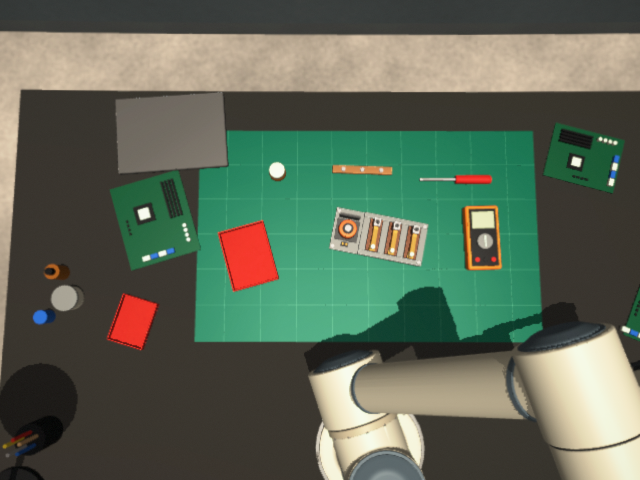

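View pics/scene0.png

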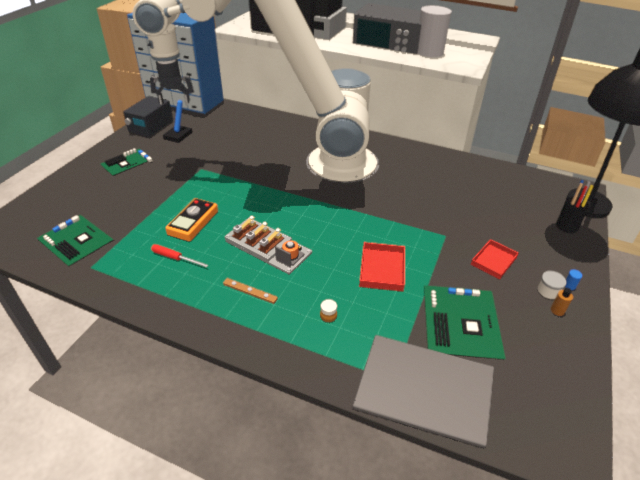

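The top picture shows the contactor at about (380,237), with the coil at its left end (347,228). There are two red trays: A at (249,255), about 45x60 px, and B at (134,321), about 36x46 px. A lies on the mat beside the contactor, opposite the meter, and is the larger, so it fits; I'll check its size and confirm it in a crop.

```bash
python3 - <<'E'
from h import *
np.set_printoptions(precision=3,suppress=True)
save('top','pics/c1.png',(210,195,440,300),3.4);save('scene','pics/c2.png',(215,205,325,275),7)
for n in('top','scene'):
  for q,z in(('tray',.028),('contactor',.01)):
    for m in masks_of(n,q)[:3]:
        c,_=cv2.findContours(m['pixels'].astype('uint8'),0,2);c=max(c,key=cv2.contourArea)[:,0]
        W=np.array([back(n,p,z)[:2] for p in c.astype(float)]);r=cv2.minAreaRect((W*1000).astype('float32'))
        print(n,q,round(m['score'],2),m['extent'],r)
E
```

```text
top tray 0.89 [218.1, 218.9, 275.5, 291.7] ((514.7387084960938, 335.78228759765625), (171.82635498046875, 133.54013061523438), 16.010377883911133)
top tray 0.72 [106.6, 294.2, 161.1, 348.5] ((334.0805969238281, 644.119873046875), (102.13876342773438, 128.95480346679688), 72.5137939453125)
top contactor 0.76 [331.3, 206.4, 428.6, 265.3] ((572.195068359375, -28.411270141601562), (263.7375793457031, 126.79348754882812), 79.34354400634766)
scene tray 0.76 [470.6, 241.4, 516.6, 275.8] ((352.017578125, 648.1383056640625), (105.79279327392578, 152.58273315429688), 71.35325622558594)
scene tray 0.7 [359.4, 244.1, 407.0, 292.6] ((526.8397827148438, 339.83349609375), (196.28794860839844, 128.93141174316406), 15.823409080505371)
scene contactor 0.72 [223.6, 222.3, 310.8, 274.4] ((566.80810546875, -30.42724609375), (280.56341552734375, 137.5792694091797), 78.88431549072266)
```

View pics/c1.png

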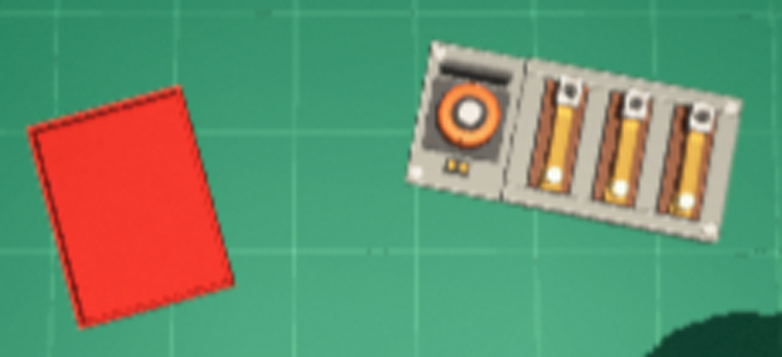

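View pics/c2.png

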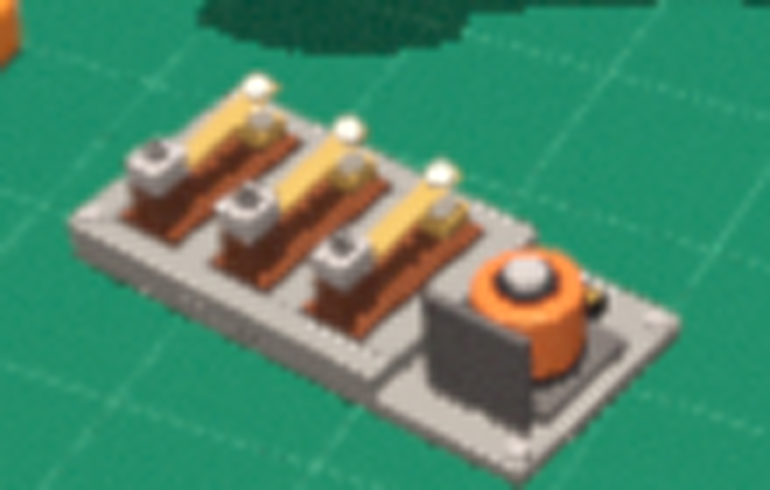

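The crop confirms tray A: 172x134 mm against the given 170x130, where B is about 129x102. In c1 the rivets are at (553,175), (619,188), (685,201) and the screws at (570,92), (636,104), (702,117). In c2 the rivets are at (440,174), (348,130), (257,87) and the screws at (343,245), (248,199), (155,152). I'll fit the contactor pose to these.

```bash
python3 - <<'E'
from h import *
from scipy.optimize import least_squares
np.set_printoptions(precision=4,suppress=True)
A=(np.array([(553,175),(619,188),(685,201),(570,92),(636,104),(702,117)])+.5)/3.4-.5+[210,195]
B=(np.array([(440,174),(348,130),(257,87),(343,245),(248,199),(155,152)])+.5)/7-.5+[215,205]
def pts(p):
    x,y,a,xt,xp=p;c,s=np.cos(a),np.sin(a)
    return np.array([(x+c*X-s*Y,y+s*X+c*Y,z) for X,z in((xt,.056),(xp,.063)) for Y in(.054,0,-.054)])
f=lambda p:np.r_[(proj('top',pts(p))-A).ravel(),(proj('scene',pts(p))-B).ravel(),(p[3:]-[-.035,.033])*300]
r=least_squares(f,[.57,-.07,-.2,-.035,.033],x_scale=.01);print(r.x,'\n',pts(r.x),'\n',r.fun)
s=status.get_state();print(s['time'],s['tcp_pos'],s['tcp_rot'])
E
```

```text
[ 0.5617 -0.0659 -0.1941 -0.0351  0.0331] 
 [[ 0.5377 -0.0061  0.056 ]
 [ 0.5273 -0.0591  0.056 ]
 [ 0.5169 -0.1121  0.056 ]
 [ 0.6047 -0.0193  0.063 ]
 [ 0.5942 -0.0723  0.063 ]
 [ 0.5838 -0.1253  0.063 ]] 
 [ 0.0325 -0.0889  0.1371 -0.0589  0.2899 -0.019  -0.1336 -0.3668 -0.0394
 -0.0705  0.1034 -0.0608  0.1825 -0.0114  0.015  -0.0549  0.0971 -0.0553
  0.0391 -0.1904  0.0988 -0.2963  0.2871 -0.0575 -0.0379  0.0379]
1.5 [ 0.2547 -0.5707  0.2313] [-3.1416  0.      0.4198]
```

```bash
python3 -m crank '[[0,0,1,0,0,0,1],[0,0,1,0,0,0,1],[0,0,1,0,0,0,1],[0,0,1,0,0,0,1],[0,0,1,0,0,0,1],[0,0,1,0,0,0,1],[0,0,1.0,0,0,0,1],[0,0,0.04,0,0,0,1],[0,0,0,0,0,0,1]]' 40
python3 -m crank '[[0,0,0,0.28,-1,0,1],[0,0,0,0.28,-1,0,1],[0,0,0,0.28,-1,0,1],[0,0,0,0.28,-1,0,1],[0,0,0,0.28,-1,0,1],[0,0,0,0.28,-1,0,1],[0,0,0,0.28,-1,0,1],[0,0,0,0.28,-1,0,1],[0,0,0,0.28,-1,0,1],[0,0,0,0.28,-1,0,1]]'
```

```text
time: 2.25
tcp_pos: [0.2548, -0.5707, 0.2313]
tcp_rot: [3.142, 0.0, -0.192]
wrist_force: [0.1, -0.1, -0.1]
gripper_width: 0.0
gripper_force: 0.0
time: 3.08
tcp_pos: [0.3722, -0.3379, 0.2314]
tcp_rot: [3.141, -0.0, -0.191]
wrist_force: [0.4, -0.6, 1.2]
gripper_width: 0.0005
gripper_force: 0.0
```

```bash
python3 -m crank '[[0,0,0,0.28,-1,0.3,1],[0,0,0,0.28,-1,0.3,1],[0,0,0,0.28,-1,0.3,1],[0,0,0,0.28,-1,0.3,1],[0,0,0,0.28,-1,0.3,1],[0,0,0,0.28,-1,0.3,1],[0,0,0,0.28,-1,0.3,1],[0,0,0,0.28,-1,0.3,1],[0,0,0,0.28,-1,0.3,1],[0,0,0,0.28,-1,0.3,1]]'
python3 -m crank '[[0,0,0,0.28,-1,0.4,1],[0,0,0,0.28,-1,0.4,1],[0,0,0,0.28,-1,0.4,1],[0,0,0,0.28,-1,0.4,1],[0,0,0,0.03,-0.36,0.3,1],[0,0,0,0,0,0,1],[0,0,0,0,0,0,1],[0,0,0,0,0,0,1]]'
python3 - <<'E'
from h import *
s=status.get_state();print(s['tcp_pos'],s['tcp_rot'],s['wrist_force'])
y=s['tcp_rot'][2];d=np.array([.5377,-.0061])-s['tcp_pos'][:2]
print(d@[np.cos(y),np.sin(y)]/.025,d@[np.sin(y),-np.cos(y)]/.025)
save('scene','pics/p1.png',(190,150,340,275),5)
E
```

```text
time: 3.92
tcp_pos: [0.4893, -0.106, 0.156]
tcp_rot: [3.142, -0.0, -0.191]
wrist_force: [0.7, -1.0, 0.1]
gripper_width: -0.0005
gripper_force: 0.0
time: 4.58
tcp_pos: [0.5378, -0.0066, 0.1091]
tcp_rot: [3.141, -0.0, -0.194]
wrist_force: [-0.4, 0.0, 0.5]
gripper_width: -0.0003
gripper_force: 0.0
[ 0.53783826 -0.00662263  0.1091402 ] [ 3.14141006e+00 -1.24049501e-04 -1.93755137e-01] [-0.40192508  0.04116288  0.47037299]
-0.009452007355442629 -0.019449035034290033
```

View pics/p1.png

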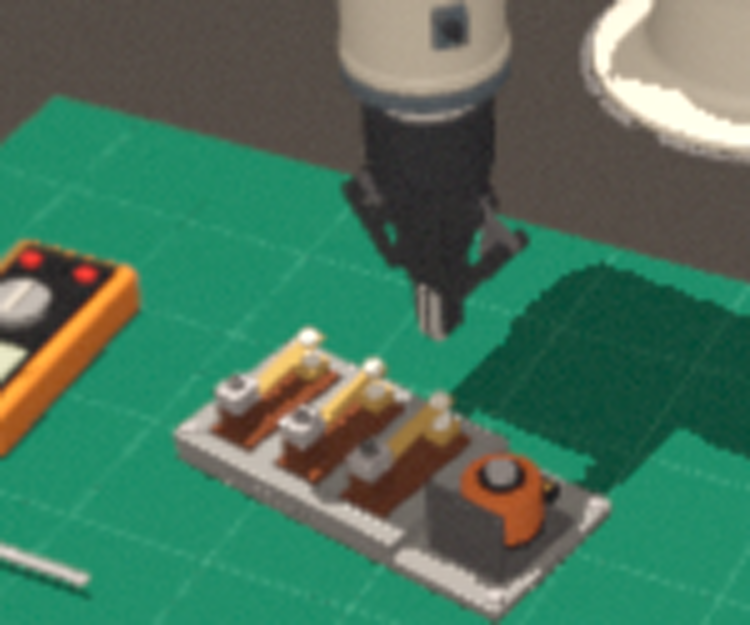

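The picture shows the shut fingertips at (437,335), directly above the coil-side rivet at (440,400). Next I press.

```bash
python3 -m crank '[[0,0,0,0,0,0.7,1],[0,0,0,0,0,0.7,1],[0,0,0,0,0,0.55,1],[0,0,0,0,0,0,1],[0,0,0,0,0,0,1],[0,0,0,0,0,0.1,1],[0,0,0,0,0,0.1,1],[0,0,0,0,0,0.1,1],[0,0,0,0,0,0,1],[0,0,0,0,0,0,1]]'
python3 -m crank '[[0,0,0,0,0,0.05,1],[0,0,0,0,0,0.05,1],[0,0,0,0,0,0.05,1],[0,0,0,0,0,0,1],[0,0,0,0,0,0,1]]'
```

```text
time: 5.47
tcp_pos: [0.5382, -0.0059, 0.0528]
tcp_rot: [3.142, -0.0, -0.194]
wrist_force: [-0.8, -2.5, 3.6]
gripper_width: -0.0
gripper_force: 1.8
time: 5.88
tcp_pos: [0.5379, -0.0059, 0.0489]
tcp_rot: [3.141, 0.0, -0.194]
wrist_force: [-2.8, -2.0, 8.7]
gripper_width: 0.0002
gripper_force: 3.9
```

```bash
python3 -m crank '[[0,0,0,0,0,0.05,1],[0,0,0,0,0,0.05,1],[0,0,0,0,0,0,1],[0,0,0,0,0,0,1],[0,0,0,0,0,0,1]]'
python3 -m crank '[[0,0,0,0,0,0.04,1],[0,0,0,0,0,0.04,1],[0,0,0,0,0,0,1],[0,0,0,0,0,0,1],[0,0,0,0,0,0,1]]'
```

```text
time: 6.3
tcp_pos: [0.5379, -0.0059, 0.0465]
tcp_rot: [3.141, 0.0, -0.194]
wrist_force: [-3.0, -1.8, 10.3]
gripper_width: 0.0001
gripper_force: 5.1
time: 6.72
tcp_pos: [0.5379, -0.0059, 0.0451]
tcp_rot: [3.141, -0.0, -0.194]
wrist_force: [-6.1, -1.9, 23.4]
gripper_width: -0.0002
gripper_force: 11.9
```

The coil-side leaf is on its stop and reads about 10 N near closing, so it is sound. I'll hold, lift and go to the middle leaf.

```bash
python3 -m crank '[[0,0,0,0,0,0,1],[0,0,0,0,0,0,1],[0,0,0,0,0,0,1],[0,0,0,0,0,-0.4,1],[0,0,0,0,0,-0.6,1],[0,0,0,0,0.72,0,1],[0,0,0,0,0.72,0,1],[0,0,0,0,0.72,0,1],[0,0,0,0,0,0,1],[0,0,0,0,0,0,1]]'
python3 -m crank '[[0,0,0,0,0,0.4,1],[0,0,0,0,0,0.2,1],[0,0,0,0,0,0.1,1],[0,0,0,0,0,0.05,1],[0,0,0,0,0,0.05,1],[0,0,0,0,0,0.05,1],[0,0,0,0,0,0,1],[0,0,0,0,0,0,1],[0,0,0,0,0,0,1]]'
python3 -m crank '[[0,0,0,0,0,0.05,1],[0,0,0,0,0,0.03,1],[0,0,0,0,0,0,1],[0,0,0,0,0,0,1],[0,0,0,0,0,0,1]]'
```

```text
time: 7.55
tcp_pos: [0.5275, -0.0593, 0.0692]
tcp_rot: [-3.141, 0.0, -0.196]
wrist_force: [0.5, 0.9, -0.3]
gripper_width: -0.0003
gripper_force: 0.0
time: 8.3
tcp_pos: [0.5276, -0.0588, 0.0482]
tcp_rot: [-3.142, -0.0, -0.195]
wrist_force: [-2.7, 2.3, 3.6]
gripper_width: -0.0002
gripper_force: 2.0
time: 8.72
tcp_pos: [0.5277, -0.0589, 0.0461]
tcp_rot: [-3.142, -0.0, -0.195]
wrist_force: [-1.7, 1.8, 6.6]
gripper_width: -0.0
gripper_force: 3.0
```

```bash
python3 -m crank '[[0,0,0,0,0,0.04,1],[0,0,0,0,0,0.03,1],[0,0,0,0,0,0,1],[0,0,0,0,0,0,1],[0,0,0,0,0,0,1],[0,0,0,0,0,0,1],[0,0,0,0,0,0,1],[0,0,0,0,0,0,1]]'
```

```text
time: 9.38
tcp_pos: [0.5278, -0.0589, 0.0447]
tcp_rot: [-3.142, -0.001, -0.195]
wrist_force: [-4.0, 2.2, 15.9]
gripper_width: -0.0003
gripper_force: 7.9
```

The middle leaf read 3.6 N at 8 mm, so it looks slack, and it is on its stop now. On to the third.

```bash
python3 -m crank '[[0,0,0,0,0,-0.4,1],[0,0,0,0,0,-0.6,1],[0,0,0,0,0.72,0,1],[0,0,0,0,0.72,0,1],[0,0,0,0,0.72,0,1],[0,0,0,0,0,0,1],[0,0,0,0,0,0,1]]'
python3 -m crank '[[0,0,0,0,0,0.4,1],[0,0,0,0,0,0.2,1],[0,0,0,0,0,0.1,1],[0,0,0,0,0,0.05,1],[0,0,0,0,0,0.05,1],[0,0,0,0,0,0.05,1],[0,0,0,0,0,0,1],[0,0,0,0,0,0,1],[0,0,0,0,0,0,1]]'
python3 -m crank '[[0,0,0,0,0,0.05,1],[0,0,0,0,0,0.03,1],[0,0,0,0,0,0,1],[0,0,0,0,0,0,1],[0,0,0,0,0,0,1]]'
python3 -m crank '[[0,0,0,0,0,0.04,1],[0,0,0,0,0,0.03,1],[0,0,0,0,0,0,1],[0,0,0,0,0,0,1],[0,0,0,0,0,0,1],[0,0,0,0,0,0,1],[0,0,0,0,0,0,1],[0,0,0,0,0,0,1]]'
```

```text
time: 9.97
tcp_pos: [0.5173, -0.1126, 0.0694]
tcp_rot: [3.141, -0.001, -0.196]
wrist_force: [0.3, 0.2, -0.5]
gripper_width: 0.0002
gripper_force: 0.0
time: 10.72
tcp_pos: [0.5169, -0.1113, 0.0479]
tcp_rot: [-3.142, 0.001, -0.194]
wrist_force: [-2.8, -0.3, 8.4]
gripper_width: 0.0003
gripper_force: 4.1
time: 11.13
tcp_pos: [0.5168, -0.1113, 0.0461]
tcp_rot: [3.142, 0.001, -0.194]
wrist_force: [-4.2, -0.8, 10.8]
gripper_width: 0.0005
gripper_force: 5.2
time: 11.8
tcp_pos: [0.5169, -0.1114, 0.0449]
tcp_rot: [3.141, 0.0, -0.194]
wrist_force: [-7.3, 0.4, 25.2]
gripper_width: -0.0001
gripper_force: 12.5
```

The third leaf is sound (8.4 N at 8 mm), so the slack one is in the middle. I'll rise, go above the middle post and part-open to about 40 mm to clear the neighbouring posts.

```bash
python3 -m crank '[[0,0,0,0,0,-0.4,1],[0,0,0,0,0,-1,1],[0,0,0,0,0,-1,0.1],[0,0,0,0.5,-0.4,-1,0.1],[0,0,0,0.75,-0.6,0,0.1],[0,0,0,0.75,-0.6,0,0.1],[0,0,0,0.73,-0.53,0,0.1],[0,0,0,0,0,0,0.1],[0,0,0,0,0,0,0.1],[0,0,0,0,0,0,0.1]]' 50
python3 - <<'E'
from h import *
s=status.get_state();print(s['tcp_pos'],s['tcp_rot'],s['gripper_width'])
y=s['tcp_rot'][2];d=np.array([.5942,-.0723])-s['tcp_pos'][:2]
print(d@[np.cos(y),np.sin(y)]/.025,d@[np.sin(y),-np.cos(y)]/.025)
save('scene','pics/p2.png',(180,140,340,265),5)
E
```

```text
time: 12.63
tcp_pos: [0.5937, -0.0724, 0.1287]
tcp_rot: [3.142, 0.001, -0.194]
wrist_force: [-0.9, -0.8, 1.4]
gripper_width: 0.038
gripper_force: 0.0
[ 0.59366594 -0.07239914  0.12871723] [ 3.14156689e+00  1.44365536e-03 -1.93888415e-01] 0.03796124899616651
0.02019799238735254 -0.008007170599587788
```

View pics/p2.png

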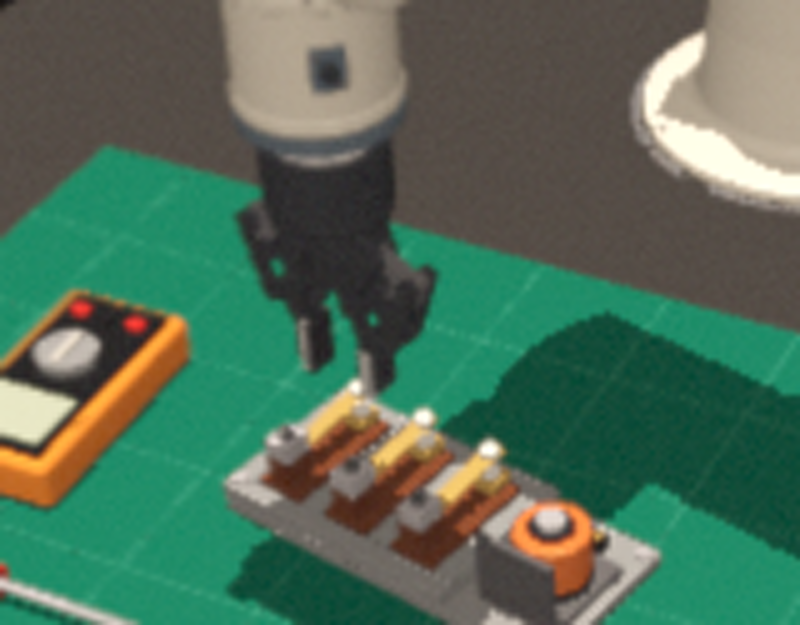

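The fingertips at (315,365) and (375,385) straddle the line above the middle post at (352,470). All three leaves are up and the cartridges are seated. Next I go down and grip.

```bash
python3 -m crank '[[0,0,0,0.02,0,0.8,0.1],[0,0,0,0,0,0.8,0.1],[0,0,0,0,0,0.8,0.1],[0,0,0,0,0,0.8,0.1],[0,0,0,0,0,0.4,0.1],[0,0,0,0,0,0.23,0.1],[0,0,0,0,0,0,0.1],[0,0,0,0,0,0,0.1]]' 50
python3 -m crank '[[0,0,0,0,0,0,0.4],[0,0,0,0,0,0,0.5],[0,0,0,0,0,0,0.6],[0,0,0,0,0,0,1],[0,0,0,0,0,0,1],[0,0,0,0,0,0,1],[0,0,0,0,0,0,1]]' 50
```

```text
time: 13.35
tcp_pos: [0.595, -0.073, 0.0341]
tcp_rot: [3.142, -0.0, -0.195]
wrist_force: [0.5, 0.8, 0.6]
gripper_width: 0.0383
gripper_force: 0.0
time: 13.93
tcp_pos: [0.5954, -0.0734, 0.0345]
tcp_rot: [3.141, -0.002, -0.194]
wrist_force: [-2.0, -5.4, 5.9]
gripper_width: 0.0169
gripper_force: 48.4
```

```bash
python3 -m crank '[[0,0,0,0,0,-0.15,1],[0,0,0,0,0,-0.15,1],[0,0,0,0,0,-0.15,1],[0,0,0,0,0,-0.15,1],[0,0,0,0,0,-0.2,1],[0,0,0,0,0,-0.2,1],[0,0,0,0,0,0,1],[0,0,0,0,0,0,1]]'
python3 -m crank '[[0,0,0,0,0,-0.4,1],[0,0,0,0,0,-0.5,1],[0,0,0,0,0,-0.5,1],[0,0,0,0,0,-0.6,1],[0,0,0,0,0,-0.6,1],[0,0,0,0,0,-0.4,1],[0,0,0,0,0,0,1],[0,0,0,0,0,0,1]]'
python3 - <<'E'
from h import *
save('scene','pics/p3.png',(180,110,340,265),3.8)
print(status.get_state()['ft_torque'])
E
```

```text
time: 14.6
tcp_pos: [0.5952, -0.0728, 0.059]
tcp_rot: [-3.141, -0.001, -0.194]
wrist_force: [-0.3, 0.3, -1.3]
gripper_width: 0.0173
gripper_force: 49.2
time: 15.27
tcp_pos: [0.595, -0.0729, 0.1338]
tcp_rot: [-3.142, -0.001, -0.195]
wrist_force: [-0.1, -0.4, -0.5]
gripper_width: 0.0171
gripper_force: 49.2
[ 0.01049654 -0.01112934 -0.03707503]
```

View pics/p3.png

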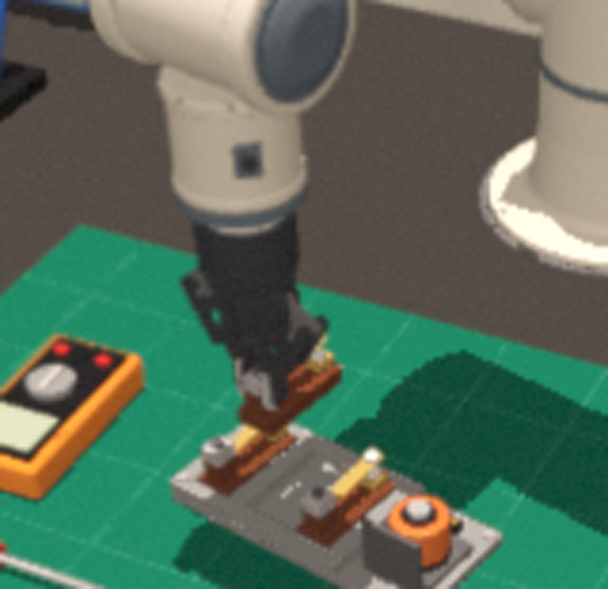

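The middle cartridge hangs level from the fingers at (290,390), and both others are seated. I'll carry it to the tray.

```bash
python3 -m crank '[[0,0,0,-0.15,-0.4,0,1],[0,0,0,-0.25,-0.8,0,1],[0,0,0,-0.25,-0.8,0,1],[0,0,0,-0.25,-0.8,0,1],[0,0,0,-0.25,-0.8,0,1],[0,0,0,-0.25,-0.8,0,1],[0,0,0,-0.25,-0.8,0,1],[0,0,0,-0.25,-0.8,0,1],[0,0,0,-0.25,-0.8,0,1],[0,0,0,-0.25,-0.8,0,1]]'
python3 -m crank '[[0,0,0,-0.25,-0.8,0,1],[0,0,0,-0.25,-0.8,0,1],[0,0,0,-0.25,-0.8,0,1],[0,0,0,-0.25,-0.8,0,1],[0,0,0,-0.25,-0.8,0,1],[0,0,0,-0.25,-0.8,0,1],[0,0,0,-0.25,-0.8,0,1],[0,0,0,-0.25,-0.8,0,1],[0,0,0,-0.25,-0.8,0,1],[0,0,0,-0.25,-0.8,0,1]]'
python3 -m crank '[[0,0,-0.4,-0.2,-0.53,0,1],[0,0,-0.6,0,0,0,1],[0,0,-0.7,0,0,0,1],[0,0,-0.7,0,0,0,1],[0,0,-0.7,0,0,0,1],[0,0,-0.7,0,0,0,1],[0,0,-0.7,0,0,0,1],[0,0,-0.6,0,0,0,1],[0,0,-0.3,0,0,0,1],[0,0,0,0,0,0,1]]'
python3 - <<'E'
from h import *
s=status.get_state();y=s['tcp_rot'][2];d=np.array([.549,.347])-s['tcp_pos'][:2]
print(d@[np.cos(y),np.sin(y)]/.025,d@[np.sin(y),-np.cos(y)]/.025)
save('scene','pics/p4.png',(310,140,470,300),3.7)
E
```

```text
time: 16.15
tcp_pos: [0.5717, 0.1267, 0.1326]
tcp_rot: [3.141, 0.002, -0.194]
wrist_force: [0.4, 0.2, -1.2]
gripper_width: 0.0173
gripper_force: 49.1
time: 16.98
tcp_pos: [0.5489, 0.3347, 0.1324]
tcp_rot: [3.141, 0.002, -0.194]
wrist_force: [-0.5, -0.8, -1.2]
gripper_width: 0.0172
gripper_force: 49.1
time: 17.82
tcp_pos: [0.5472, 0.3474, 0.1328]
tcp_rot: [3.141, 0.001, 0.28]
wrist_force: [-0.2, -0.1, -2.1]
gripper_width: 0.0172
gripper_force: 49.1
0.06615576348080479 0.03465207419716277
```

View pics/p4.png

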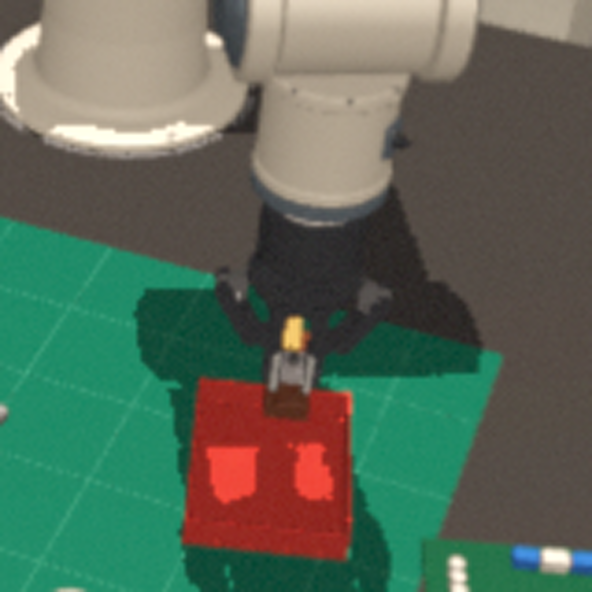

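The cartridge is at (290,400), square to the tray (corners about (200,385) to (350,555)). From the numbers it is over the tray, only appearing offset in the picture because of its height. I'll go down and settle gently.

```bash
python3 -m crank '[[0,0,0,0,0,0.4,1],[0,0,0,0,0,0.6,1],[0,0,0,0,0,0.7,1],[0,0,0,0,0,0.7,1],[0,0,0,0,0,0.6,1],[0,0,0,0,0,0.4,1],[0,0,0,0,0,0.3,1],[0,0,0,0,0,0.1,1],[0,0,0,0,0,0,1],[0,0,0,0,0,0,1]]'
python3 -m crank '[[0,0,0,0,0,0.08,1],[0,0,0,0,0,0.08,1],[0,0,0,0,0,0.08,1],[0,0,0,0,0,0.04,1],[0,0,0,0,0,0.04,1],[0,0,0,0,0,0,1],[0,0,0,0,0,0,1]]'
```

```text
time: 18.7
tcp_pos: [0.5481, 0.3476, 0.039]
tcp_rot: [-3.141, -0.001, 0.277]
wrist_force: [0.2, 0.3, -1.9]
gripper_width: 0.0171
gripper_force: 49.2
time: 19.28
tcp_pos: [0.5478, 0.3474, 0.0305]
tcp_rot: [-3.142, 0.0, 0.277]
wrist_force: [-0.1, -0.0, -1.7]
gripper_width: 0.0174
gripper_force: 49.2
```

```bash
python3 -m crank '[[0,0,0,0,0,0.04,1],[0,0,0,0,0,0.04,1],[0,0,0,0,0,0,1],[0,0,0,0,0,0,1]]'
python3 -m crank '[[0,0,0,0,0,0.03,1],[0,0,0,0,0,0,1],[0,0,0,0,0,0,1]]'
```

```text
time: 19.62
tcp_pos: [0.5478, 0.3475, 0.0286]
tcp_rot: [-3.142, -0.0, 0.277]
wrist_force: [0.3, 0.7, -0.3]
gripper_width: 0.0168
gripper_force: 49.2
time: 19.87
tcp_pos: [0.5479, 0.3474, 0.0284]
tcp_rot: [-3.142, -0.0, 0.277]
wrist_force: [-1.2, -2.4, 10.0]
gripper_width: 0.0169
gripper_force: 50.6
```

It is on the tray floor. I'll release and rise.

```bash
python3 -m crank '[[0,0,0,0,0,0,0.55],[0,0,0,0,0,0,0.4],[0,0,0,0,0,0,0.2],[0,0,0,0,0,0,0.1],[0,0,0,0,0,0,0.1],[0,0,0,0,0,-0.3,0.1],[0,0,0,0,0,-0.8,0.1],[0,0,0,0,0,-1,0.1],[0,0,0,0,0,-1,0.1],[0,0,0,0,0,-1,0.1]]'
python3 -m crank '[[0,0,0,-1,0,-1,0.1],[0,0,0,-1,0,-1,0.1],[0,0,0,-1,0,-1,0.1],[0,0,0,-1,0,0,0.1],[0,0,0,0,0,0,0.1],[0,0,0,0,0,0,0.1],[0,0,0,0,0,0,0.1],[0,0,0,0,0,0,0.1]]'
python3 - <<'E'
from h import *
save('scene','pics/p5.png',(180,170,440,330),3)
E
```

```text
time: 20.7
tcp_pos: [0.5476, 0.3474, 0.1319]
tcp_rot: [3.142, 0.0, 0.277]
wrist_force: [0.0, -1.0, -0.6]
gripper_width: 0.0386
gripper_force: 0.0
time: 21.37
tcp_pos: [0.4523, 0.3203, 0.2051]
tcp_rot: [-3.142, -0.0, 0.276]
wrist_force: [-0.5, -0.0, -0.4]
gripper_width: 0.0382
gripper_force: 0.0
```

View pics/p5.png

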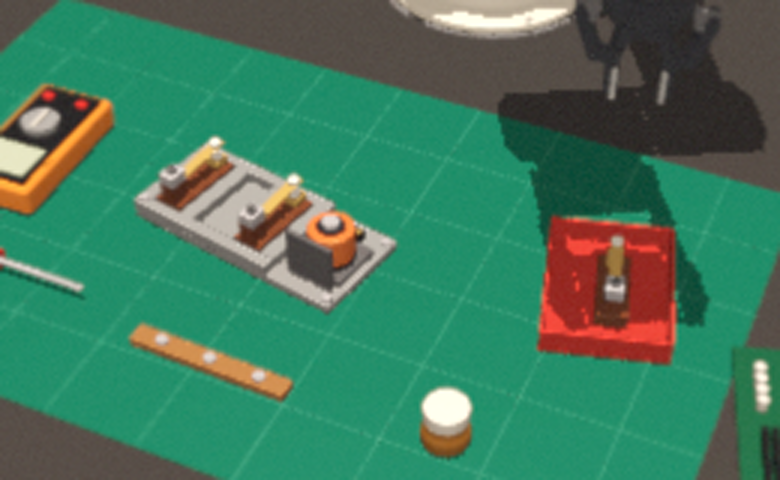

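The cartridge stands upright in the tray at (612,280), the two sound ones are seated at (190,170) and (270,210), and the gripper is clear. I'm handing in.

```bash
python3 -c "
from cell import workorder;print(workorder.close_job())"
```

```text
the job is handed in; nothing more can be done
None
```

I pressed the three leaves in order from the coil and found the middle one slack; its cartridge now stands upright in the red tray, the two sound ones are still seated, and the job is handed in (the hand-in returned no verdict).

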